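Feel for the hidden hole and lock the flywheel stand

TASK

Lock the flywheel stand: take the yellow-handled locking pin from its wooden rest, put it down through the slot in the stand's aluminium cover and feel gently along the black bar underneath for the one hole, which can be anywhere along the slot. When the pin drops in, seat it fully home with its flange flat on the cover and let go; never force the pin, and leave the jar, the hammer and the other loose things where they are.

Things in the scene. Friction and masses are not known exactly. Their poses are not given: they have to be found in the camera images.
- pin_grip (a point): Centre of the locking pin's yellow handle, 20 mm in diameter, 46 mm tall; under it a steel flange 28 mm across, 5 mm thick, then a steel shank 10 mm in diameter, 38 mm long, with a chamfered tip 7 mm across. This point is 28 mm above the flange's underside and 66 mm above the tip. Weighs about 120 g, stands upright in its rest; z runs up along the pin.
- pin_flange (a point): Centre of the underside of the pin's flange (the seating face); z runs up along the pin.
- pin_tip (a point): Centre of the tip of the pin's shank, 38 mm below the underside of the flange.
- pin_rest: Fixed wooden block 64 x 64 x 46 mm with one hole 13 mm in diameter right through its middle; the pin stands in it with its flange on the block. It stands on the 3 mm thick starred cloth. Origin at the centre of its underside.
- stand: Fixed flywheel stand: blue base 250 mm long, 12 mm thick, 176 mm wide in front and 124 mm behind; at its near end a blue lock housing under an aluminium cover 80 x 168 x 8 mm, its top 60 mm above the bench; a dark flywheel on a hub 118 mm behind the slot, top 76 mm above the bench. Origin on the bench under the middle of the slot; x points to the flywheel, y to the left along the slot, z up.
- slot_middle (a point): Middle of the slot, level with the top of the cover, 60 mm above the bench. The slot is straight, 14 mm wide and 60 mm long, and goes through the cover. Axes as for the stand: x to the flywheel, y along the slot, z up.
- slot_right_end (a point): Right end (-y of the stand) of the slot on its centre line, level with the top of the cover, 30 mm from its middle.
- slot_left_end (a point): Left end (+y of the stand) of the slot on its centre line, level with the top of the cover, 30 mm from its middle.
- white_jar: Bystander: white jar with a white cap, 54 mm in diameter, 89 mm tall, loose. Origin at the centre of its underside.
- hammer: Bystander: copper hammer lying flat, 76 x 198 x 27 mm, loose; wooden handle along its own y. Origin at the middle of its underside.
- grease: Bystander: red pot with a white lid, 49 mm in diameter, 41 mm tall, loose. Origin at the centre of its underside.
- bearing: Bystander: steel ball bearing lying flat, 42 mm in diameter, 12 mm thick, loose. Origin at the centre of its underside.
- bar_top (a point): Point under the middle of the slot, 22 mm below the cover's top, on the flat top of the black lock bar (fixed fast, stays put). The bar has one round hole, 13 mm wide and 24 mm deep, on the slot's centre line, centred anywhere from 20 mm right to 20 mm left of this point; its place is not measured. Tip on the bar: flange 16 mm above the cover. Home: flange on the cover, tip 16 mm down the hole.
- pin: The locking pin as a whole; origin at the centre of its flange's underside, z up along the pin.
There are look-alikes about, which are no part of the job. What is shaped like the pin but pink or turquoise is not meant.

How it is judged:
By the outcome, as a careful person would: the job done as asked, in the order asked, and still so for the second after the job is handed in, with the robot touching nothing.
It also fails if it takes over 38 s, if anything falls off the work surface, if the arm or the gripper's body presses on something with over 40 N, if the wrist force passes 120 N, or if a joint passes its speed limit or range.

ROBOT

A 7-joint arm with a two-finger parallel gripper is mounted at the origin on a cart in front of the work surface, level with it; the furniture and walls round the work are solid. World frame = base frame: x ahead of the robot, y to its left, z up, the work surface at z = 0. Lengths are in mm, angles in degrees, forces in N, time in s.
With the tool pointing down it reaches from about 400 to 925 mm from the base axis. Payload 4.1 kg.
Tool frame: the origin (TCP) lies on the centre line of the jaws, within the pads' length; the fingertips stand 22 mm ahead of it and the grasp point (between the pads) lies 3 mm ahead of it (r.tip_extent is the distance from the TCP to the fingertips, in mm); z points along the fingers, y is the line along which they close (so a half turn about z gives the same grasp; the last joint's range is limited). The gripper opens to 85 mm and grips with 20 to 120 N. Pads are 22 mm wide; open, the fingers measure 114 mm over their backs; the gripper's body (76 mm by 85 mm) begins 54 mm behind the grasp point. The pads swing forward as they close: fully open they stand 13 mm farther back than shut.
Start: joints at [66.692, 22.827, 2.584, 88.041, -1.071, 69.15, -2.905], TCP at [196.963, -619.475, 231.047] pointing down, gripper open.
Joint ranges: [-161.44, 161.44], [-28.35, 127.94], [-78.24, 83.42], [0, 140.83], [-78.03, 258.03], [13.02, 114.36], [-168.23, 168.23]. Speed limits (degrees/s): [147.25, 147.25, 180, 180, 180, 180, 180].

INTERFACE

Orientations are given as [roll, pitch, yaw] about the fixed x, y, z axes, in that order (R = Rz(yaw) Ry(pitch) Rx(roll)).
In Python, from station import r gives the robot as it stands.
- The arm moves only by the shell command python3 -m crank 'ROWS' [FORCE]. ROWS is JSON, a list of rows, each an object with "hand": the finger opening in m, from 0 to 0.0854; "slide": the shift along the tool's x, y, z in m, a list of three; "yaw": the turn about the tool's z in degrees. In form: [{"hand": hand, "slide": [tx, ty, tz], "yaw": yaw}, ...]. A call has 1 to 20 rows; each row shifts and turns the commanded pose from where the row before left it, along the tool's axes as they then stand; what a row does not reach is not made up. A row lasts 1/8 s, in which the tool goes at most 62.5 mm and 10.7 degrees, less where a joint would pass 70% of its speed; a pose out of reach is approached as far as the arm can. A call is refused whole if a number of a shift passes 0.0625 or a number of a turn 10.7, either way. A call with a gripper value outside its range is refused whole. The fingers move at their own pace and stop on an object; FORCE is the grip in N (left out, the last holds). Time passes only in rows, so rows that do not move let the fingers close. It gives the time, the measured TCP pose, the force and the opening at its end, in the units of the state.
- r.observe(): the state, without advancing time (a new reading comes with each control period).
- r.get_image(name): name is "side" or "top"; returns (picture, depth): 384x512x3 uint8, red, green, blue; 384x512 float32, mm along the optical axis (not along the pixel's ray), 0 where there is no reading.
- r.camera_info(name): a dict with "fx", "fy", "cx", "cy" (pixels), "R" (3x3) and "t" (3): a world point X has camera coordinates R X + t. Camera axes: x right, y down, z forward; pixel columns grow to the right and rows downward; lengths in mm; the calibration is good to about 2 mm. A picture is of the moment at which its call begins. camera_info takes no time and is no camera call.
- r.job_done(): hands the job in, once; it reports no verdict.
The state is a dict: "time": time; "q": joint angles; "qd": joint speeds; "effort": joint torques, N m; "tcp_pos": TCP position; "orientation": TCP orientation; "contact_force": force on the tool from outside, world axes, zero at the start; "ft_torque": the same for the moment, N m; "width": finger opening in mm.
Only numpy, scipy, OpenCV 4.12 (cv2) and the standard library are available. Lean on these libraries where they do the work, as an engineer would, in place of code of your own. Each camera call takes 0.05 s, during which the arm holds its last target. There are 200 camera calls.

## Working session

There is one attempt and no reset: what is moved stays moved. The work goes in short steps, Python scripts to look and compute and a shell command to move; the robot and the scene stay as the last step left them, time stands still between calls to the robot, and variables do not carry over. Pictures are saved under pics/ and viewed, on a budget of 10 in all, crops included, one or two more only if the job needs it, and the job is handed in when it is done.

```bash
mkdir -p pics; ls
python3 - <<'E'
from station import r
import cv2,numpy as np
s=r.observe();print({k:np.round(v,2).tolist() for k,v in s.items()})
for n in("side","top"):
    im,d=r.get_image(n);cv2.imwrite(f"pics/{n}0.png",im[:,:,::-1]);np.save(f"pics/{n}0.npy",d)
    c=r.camera_info(n);print(n,{k:np.round(v,3).tolist() for k,v in c.items()})
E
```

```text
pics
{'time': 0.0, 'q': [66.69, 22.87, 2.58, 88.11, -1.07, 69.15, -2.9], 'qd': [-0.01, 0.08, 0.01, 0.04, -0.04, -0.03, -0.02], 'effort': [0.0, -47.51, 1.36, -25.42, 0.01, 0.01, 0.0], 'tcp_pos': [196.74, -618.87, 229.96], 'orientation': [-179.89, 0.01, 17.64], 'contact_force': [0.23, -0.37, 0.61], 'ft_torque': [0.05, -0.0, 0.02], 'width': 85.09}
side {'fx': 476.619, 'fy': 476.619, 'cx': 253.457, 'cy': 195.681, 'R': [[0.899, -0.437, -0.013], [-0.184, -0.35, -0.919], [0.397, 0.829, -0.395]], 't': [-593.541, 83.332, 1256.613]}
top {'fx': 480.024, 'fy': 480.024, 'cx': 253.101, 'cy': 194.891, 'R': [[0.005, -1.0, -0.016], [-0.995, -0.003, -0.098], [0.098, 0.016, -0.995]], 't': [-244.648, 530.729, 1332.88]}
```

View pics/top0.png

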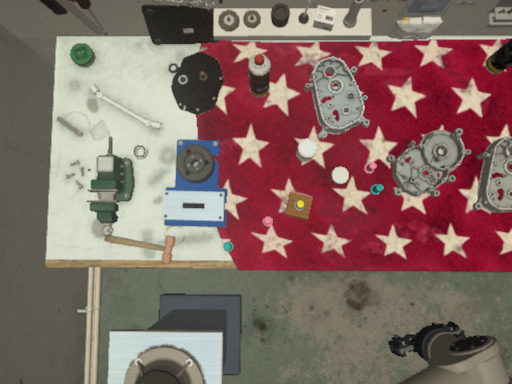

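View pics/side0.png

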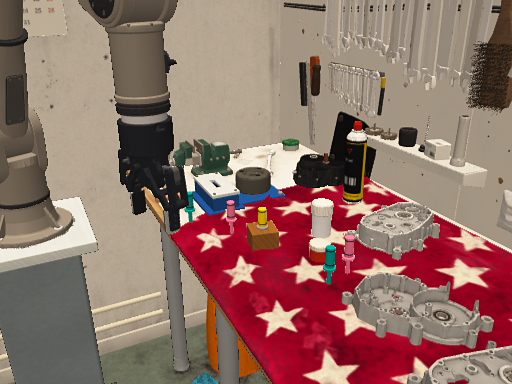

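The top view shows the yellow pin at about (300,204) in its rest and the slot at about (194,205). The side view shows the pin at (263,215), with pink and turquoise look-alikes nearby at (231,212), (190,205), (330,260) and (348,250).

```bash
cat > h.py <<'E'
from station import r
import cv2,numpy as np
def ray(n,u,v,z):
    c=r.camera_info(n);R=np.array(c["R"]);t=np.array(c["t"])
    d=R.T@[(u-c["cx"])/c["fx"],(v-c["cy"])/c["fy"],1];o=-R.T@t
    return o+d*(z-o[2])/d[2]
def pix(n,X):
    c=r.camera_info(n);p=np.array(c["R"])@X+c["t"];return p[0]/p[2]*c["fx"]+c["cx"],p[1]/p[2]*c["fy"]+c["cy"],p[2]
def blobs(m,a=15):
    k,l,s,c=cv2.connectedComponentsWithStats(m.astype(np.uint8));return [(s[i].tolist(),c[i].round(2).tolist(),l==i) for i in range(1,k) if s[i][4]>=a]
E
python3 - <<'E'
from h import *
for n in("top","side"):
    im=cv2.imread(f"pics/{n}0.png");h=cv2.cvtColor(im,cv2.COLOR_BGR2HSV);d=np.load(f"pics/{n}0.npy")
    y=(abs(h[...,0].astype(int)-27)<6)&(h[...,1]>170)&(h[...,2]>120)
    for s,c,m in blobs(y): print(n,"yellow",s,c,"d",np.median(d[m]),"z100",ray(n,*c,100).round(1),"z77",ray(n,*c,77).round(1))
im=cv2.imread("pics/top0.png");g=cv2.cvtColor(im,cv2.COLOR_BGR2GRAY);d=np.load("pics/top0.npy")
sub=np.zeros_like(g,bool);sub[185:228,162:228]=1
for s,c,m in blobs((g<110)&sub): 
    print("dark",s,c,d[m].mean())
h=cv2.cvtColor(im,cv2.COLOR_BGR2HSV)
w=(g>150)&(h[...,1]<60)&sub
for s,c,m in blobs(w,200):
    cn=max(cv2.findContours(m.astype(np.uint8),cv2.RETR_EXTERNAL,cv2.CHAIN_APPROX_NONE)[0],key=len)
    rc=cv2.minAreaRect(cn);print("cover",s,rc)
    P=np.array([ray("top",*p,60)[:2] for p in cv2.boxPoints(rc)]);print(P.round(1),P.mean(0),np.linalg.norm(P-np.roll(P,1,0),axis=1))
print(g[196:214,178:211])
for n,p in(("top",(300,204)),("top",(194,193))): print(d[p[1],p[0]],pix(n,ray(n,*p,60)))
v=cv2.resize(im[170:260,140:330],None,fx=4,fy=4,interpolation=cv2.INTER_CUBIC);cv2.imwrite("pics/c1.png",v)
E
```

```text
top yellow [297, 200, 7, 8, 43] [299.95, 203.67] d 1276.4154 z100 [ 501.2 -368.4  100. ] z77 [ 503.1 -370.3   77. ]
side yellow [381, 78, 5, 9, 35] [382.69, 81.89] d 1389.178 z100 [1825.8  786.5  100. ] z77 [1913.6  888.3   77. ]
side yellow [343, 143, 24, 57, 210] [358.01, 181.71] d 1339.8248 z100 [ 801.8 -340.3  100. ] z77 [ 839.  -294.2   77. ]
side yellow [258, 207, 9, 20, 141] [261.72, 216.37] d 1110.3752 z100 [ 482.6 -410.3  100. ] z77 [ 504.  -367.7   77. ]
dark [167, 185, 60, 18, 312] [200.21, 187.92] 1368.4026
dark [183, 203, 21, 5, 87] [192.72, 205.41] 1345.8425
dark [165, 210, 63, 18, 367] [200.35, 222.22] 1359.8918
cover [162, 185, 63, 43, 1843] ((193.0, 206.0), (42.0, 62.0), 90.0)
[[ 554.9    9.1]
 [ 555.4 -162.6]
 [ 439.7 -163.8]
 [ 438.9    6.4]] [497.19243112 -77.7225282 ] [115.98756773 171.67611767 115.72691493 170.1992623 ]
[[216 214 214 214 213 215 213 216 215 214 214 213 216 214 214 211 214 213
  213 212 214 215 214 214 215 215 214 215 215 215 214 214 215]
 [213 213 214 212 213 213 215 216 214 216 214 215 215 215 214 214 216 216
  217 215 214 216 216 217 217 217 2
[... 1731 characters left out ...]
12 212 213 212
  212 211 211 215 214 213 213 215 214 213 213 214 215 214 213]
 [209 211 210 210 209 209 210 210 211 209 211 210 210 209 209 208 210 211
  211 211 213 210 211 211 213 212 211 211 212 210 214 214 213]
 [213 213 212 211 212 212 212 213 214 210 212 211 210 211 215 210 213 213
  214 212 214 213 213 214 213 213 213 212 212 213 213 214 214]
 [212 212 212 212 213 212 210 211 213 211 213 213 212 213 215 216 213 213
  215 215 215 216 215 215 217 215 216 214 215 215 215 217 214]]
1272.6719 (np.float64(300.00000000000006), np.float64(203.99999999999997), np.float64(1316.41828142119))
1327.2867 (np.float64(194.00000000000003), np.float64(192.99999999999994), np.float64(1324.087067499233))
```

View pics/c1.png

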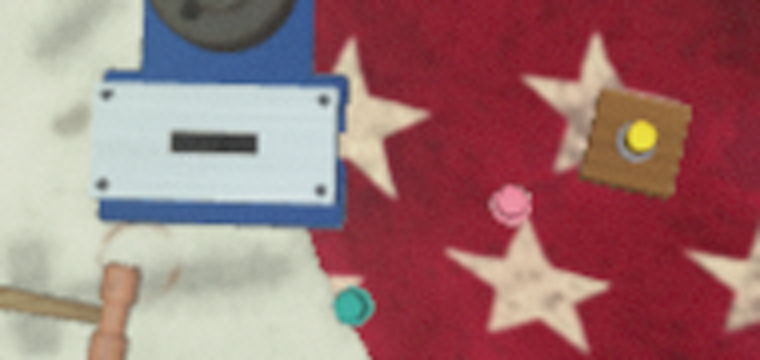

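```bash
python3 - <<'E'
from h import *
L=ray("top",182.17,205.18-.1,60);Rr=ray("top",203.9,205.55,60);M=ray("top",193.03,205.32,60)
print(L,Rr,M,np.linalg.norm(L-Rr)); d=L-Rr;print("slot dir yaw of y axis",np.degrees(np.arctan2(-d[0],d[1])))
# side check
im=cv2.imread("pics/side0.png");g=cv2.cvtColor(im,cv2.COLOR_BGR2GRAY)
for X in(L,Rr,M):print(pix("side",X)[:2])
u,v=map(int,pix("side",M)[:2])
print(g[v-9:v+10,u-16:u+17:1].tolist() and "")
for row in range(v-9,v+10): print(row,' '.join(f"{x:3d}" for x in g[row,u-18:u+19]), )
print(u-18)
E
python3 -m crank '[{"hand":0.05,"slide":[0,0,0],"yaw":8.5},{"hand":0.05,"slide":[0,0,0],"yaw":8.5}]' 40
```

```text
[499.36995789 -47.89717902  60.        ] [ 498.29636294 -107.83715076   60.        ] [498.81909394 -77.86597586  60.        ] 59.949585641115135
slot dir yaw of y axis -1.0261246589207988
(np.float64(210.87145177733748), np.float64(179.6637246408586))
(np.float64(218.24874952485573), np.float64(186.58876975744096))
(np.float64(214.48776801459775), np.float64(183.06349785960415))

174  58  77  83  81  98 110 130 213 224 235 236 236 235 240 239 238 238 238 240 234 233 234 241 242 236  39  50  53  56  57  55  54  54  55  73 104 205
175 135 112 233 237 235 233 232 236 236 236 237 238 238 237 237 236 235 235 236 237 238 237 236 238 242 235  38  48  56  51  74 107 212 212 220 224 234
176  68  54 207 240 238 237 236 236 234 234 233 234 235 235 236 235 235 235 235 236 236 236 236 236 237 241 233 219 205 208 216 222 234 234 236 238 239
177 236 233 235 237 236 234 234 235 234 233 233 233 234 234 235 235 235 236 235 236 236 236 236 235 235 236 238 237 234 233 236 235 237 237 237 238 239
178 244 240 236 236 235 235 234 234 234 234 234 234 233 234 236 237 238 238 237 236 235 236 236 236 236 235 2
[... 1594 characters left out ...]
  85 145 166 236 245 241 239 238 238 238 238 237 237 238 238 238 237 237 237 237 236 236 237 238 237 238 238 239 238 239
190  40  43  43  43  42  43  41  46 104 145 167 236 245 240 238 238 238 238 238 237 237 237 237 237 237 237 237 237 237 237 237 237 238 238 238 239 239
191  39  43  43  44  43  43  43  41  52 104 145 166 237 245 241 239 238 240 241 240 238 237 237 237 237 237 237 237 237 237 237 238 239 239 239 240 242
192  50  41  43  43  43  43  44  43  41  52 105 145 167 237 245 242 242 244 217 246 241 238 237 237 237 238 238 238 240 240 240 240 242 243 233 218 217
196
time: 0.35
tcp_pos: [196.8, -619.1, 230.4]
orientation: [-179.9, 0.0, 0.4]
contact_force: [-0.9, 0.7, -0.1]
width: 51.4
```

The slot middle is at about (499,-78,60), with the stand yawed about -1°. The side view agrees to within 1 px. The pin is at about (502,-368). Next I move above the pin.

```bash
python3 -m crank '[{"hand":0.05,"slide":[0,0,0],"yaw":1.4},{"hand":0.05,"slide":[0.0375,-0.032,0],"yaw":0},{"hand":0.05,"slide":[0.0375,-0.032,0],"yaw":0},{"hand":0.05,"slide":[0.0375,-0.032,0],"yaw":0},{"hand":0.05,"slide":[0.0375,-0.032,0],"yaw":0},{"hand":0.05,"slide":[0.0375,-0.032,0.005],"yaw":0},{"hand":0.05,"slide":[0.0375,-0.032,0.015],"yaw":0},{"hand":0.05,"slide":[0.0375,-0.032,0.02],"yaw":0},{"hand":0.05,"slide":[0.0375,-0.032,0.02],"yaw":0},{"hand":0.05,"slide":[0,0,0],"yaw":0},{"hand":0.05,"slide":[0,0,0],"yaw":0}]' 40
python3 - <<'E'
from h import *
for n in("side","top"):
    im,d=r.get_image(n);cv2.imwrite(f"pics/{n}1.png",im[:,:,::-1])
a=cv2.imread("pics/side1.png")[110:290,170:370];b=cv2.imread("pics/top1.png")[130:280,225:375]
cv2.imwrite("pics/c2.png",np.hstack([cv2.resize(a,(440,396)),cv2.resize(b,(360,396))]))
print(r.observe()["tcp_pos"])
E
```

```text
time: 1.72
tcp_pos: [499.9, -367.9, 170.8]
orientation: [180.0, 0.1, -0.7]
contact_force: [-0.8, -0.7, 0.7]
width: 50.1
[ 499.22456384 -369.25021644  171.47951471]
```

View pics/c2.png

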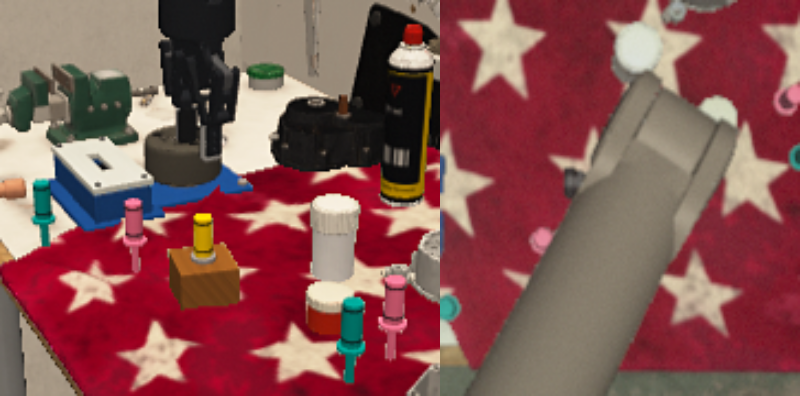

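The gripper hangs above the yellow pin, and the jar and grease pot are clear of it. I descend in stages and watch the force.

```bash
python3 -m crank '[{"hand":0.05,"slide":[0.0025,0,0.02],"yaw":0},{"hand":0.05,"slide":[0,0,0.025],"yaw":0},{"hand":0.05,"slide":[0,0,0.025],"yaw":0},{"hand":0.05,"slide":[0,0,0.015],"yaw":0},{"hand":0.05,"slide":[0,0,0.003],"yaw":0},{"hand":0.05,"slide":[0,0,0],"yaw":0}]' 40
python3 - <<'E'
from h import *
im,d=r.get_image("side");cv2.imwrite("pics/side2.png",im[:,:,::-1])
cv2.imwrite("pics/c3.png",cv2.resize(im[150:270,200:330,::-1],None,fx=4,fy=4,interpolation=cv2.INTER_CUBIC))
s=r.observe();print(s["tcp_pos"],s["contact_force"])
E
```

```text
time: 2.58
tcp_pos: [503.1, -367.9, 83.4]
orientation: [180.0, -0.0, -0.8]
contact_force: [-0.5, 0.1, 0.5]
width: 49.7
[ 503.38905771 -368.01859096   83.79738178] [-0.305179   -0.19726725  0.72287298]
```

View pics/c3.png

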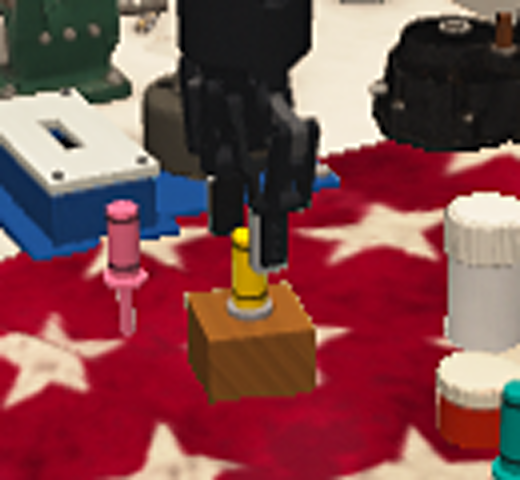

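Run:
```python
from h import *
for X in([503,-343,65],[503,-393,65],[503,-338,65],[503,-398,65],[503,-368,100],[503,-368,54]):
    u,v,_=pix("side",np.array(X,float));print(X,(u-200)*4,(v-150)*4)
```

```text
[503, -343, 65] 226.92949813126347 267.94783259654764
[503, -393, 65] 265.1326412193023 301.3312113305552
[503, -338, 65] 223.26049323250163 264.74171471692637
[503, -398, 65] 269.1110978121228 304.8077400263452
[503, -368, 100] 245.27642683050203 230.4680198717365
[503, -368, 54] 245.80426297402846 300.98898543499445
```

```bash
python3 -m crank '[{"hand":0.026,"slide":[0,0,0],"yaw":0},{"hand":0.026,"slide":[0,0,0],"yaw":0},{"hand":0.026,"slide":[0,0,0],"yaw":0}]' 40
python3 - <<'E'
from h import *
print(r.tip_extent)
im,d=r.get_image("side")
cv2.imwrite("pics/c4.png",cv2.resize(im[170:250,220:310,::-1],None,fx=6,fy=6,interpolation=cv2.INTER_CUBIC))
s=r.observe();print(s["tcp_pos"],s["contact_force"])
for X in([503,-353,60],[503,-383,60],[503,-353,75],[503,-383,75]):
    u,v,_=pix("side",np.array(X,float));print(X,(u-220)*6,(v-170)*6)
E
```

```text
time: 3.0
tcp_pos: [503.1, -367.8, 83.5]
orientation: [180.0, -0.0, -0.8]
contact_force: [-0.3, -0.1, 0.3]
width: 26.1
22.0
[ 503.00860582 -367.80985851   83.37824412] [ 0.09847812 -0.5283042  -0.05513417]
[503, -353, 60] 231.63515491945623 302.9274454764445
[503, -383, 60] 265.95218990967646 333.1642338302754
[503, -353, 75] 231.29286892219557 268.9626258079631
[503, -383, 75] 265.7855279417374 298.5998787650922
```

View pics/c4.png

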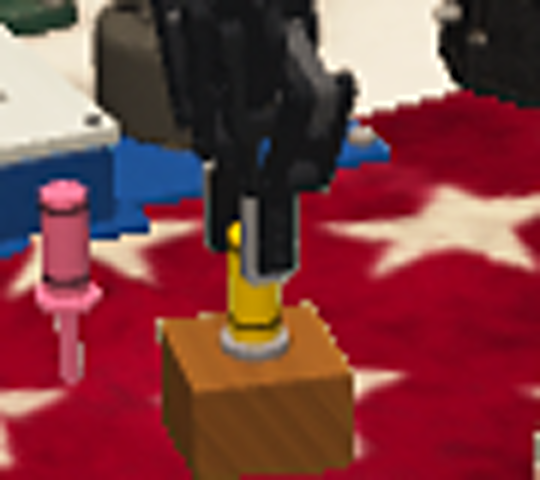

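Run:
```python
from h import *
im,d=r.get_image("side");c=r.camera_info("side");R=np.array(c["R"]);t=np.array(c["t"])
def P(u,v): 
    z=d[v,u];return (R.T@(z*np.array([(u-c["cx"])/c["fx"],(v-c["cy"])/c["fy"],1])-t)).round(1)
for u,v in((262,212),(265,212),(267,212),(265,207),(265,214),(265,215),(265,216),(265,217),(256,208),(256,210),(256,212),(260,222),(262,222)): print(u,v,im[v,u],P(u,v))
```

```text
262 212 [97 92 88] [ 495.9 -385.5   97.6]
265 212 [24 24 26] [ 499.8 -393.    99.8]
267 212 [26 26 28] [ 505.  -392.9   98.7]
265 207 [24 24 24] [ 499.9 -392.9  112.4]
265 214 [18 18 20] [ 500.7 -391.2   93.8]
265 215 [61 59 58] [ 499.6 -393.4   92.5]
265 216 [116 112 111] [ 504.4 -383.9   84.8]
265 217 [172 133  27] [ 507.9 -377.    78.5]
256 208 [18 18 20] [ 495.1 -355.9   95.7]
256 210 [15 18 20] [ 495.6 -354.7   90. ]
256 212 [121   1  26] [ 559.1 -223.7   16.2]
260 222 [196 151   0] [ 495.5 -375.4   67.6]
262 222 [198 151   0] [ 498.2 -380.7   69.3]
```

Projection and depth both put the fingertips near z≈84–86, about 22 mm higher than the TCP reading implies. I lower in steps and check.

```bash
python3 -m crank '[{"hand":0.028,"slide":[0,0,0.008],"yaw":0},{"hand":0.028,"slide":[0,0,0.006],"yaw":0},{"hand":0.028,"slide":[0,0,0.004],"yaw":0},{"hand":0.028,"slide":[0,0,0],"yaw":0}]' 40
python3 - <<'E'
from h import *
im,d=r.get_image("side")
cv2.imwrite("pics/c5.png",cv2.resize(im[170:250,220:310,::-1],None,fx=6,fy=6,interpolation=cv2.INTER_CUBIC))
E
```

```text
time: 3.6
tcp_pos: [502.5, -367.2, 64.3]
orientation: [-180.0, 0.1, -0.8]
contact_force: [0.0, -1.0, -0.1]
width: 27.8
```

View pics/c5.png

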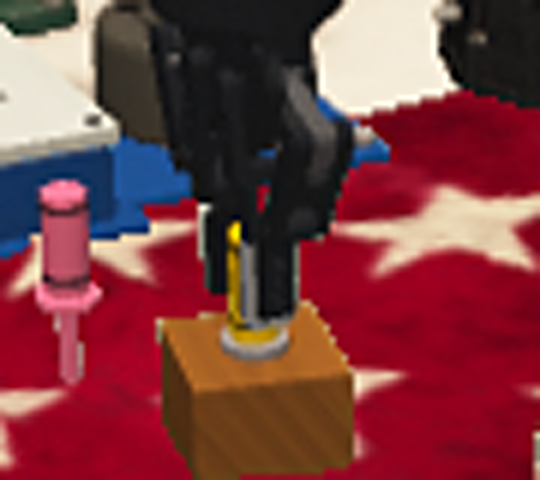

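The fingertips are now at about z=64, just above the flange, and straddle the handle. Close, then lift.

```bash
python3 -m crank '[{"hand":0.0,"slide":[0,0,0],"yaw":0},{"hand":0.0,"slide":[0,0,0],"yaw":0},{"hand":0.0,"slide":[0,0,0],"yaw":0},{"hand":0.0,"slide":[0,0,0],"yaw":0}]' 60
python3 -m crank '[{"hand":0.0,"slide":[0,0,-0.005],"yaw":0},{"hand":0.0,"slide":[0,0,-0.015],"yaw":0},{"hand":0.0,"slide":[0,0,-0.03],"yaw":0},{"hand":0.0,"slide":[0,0,-0.03],"yaw":0},{"hand":0.0,"slide":[0,0,-0.01],"yaw":0},{"hand":0.0,"slide":[0,0,0],"yaw":0}]' 60
python3 - <<'E'
from h import *
im,d=r.get_image("side")
cv2.imwrite("pics/c6.png",cv2.resize(im[110:250,200:330,::-1],None,fx=4,fy=4,interpolation=cv2.INTER_CUBIC))
E
```

```text
time: 4.15
tcp_pos: [503.0, -368.6, 65.4]
orientation: [179.9, -0.0, -0.8]
contact_force: [0.7, -3.8, -0.1]
width: 18.5
time: 4.9
tcp_pos: [502.9, -366.5, 155.0]
orientation: [-179.9, 0.0, -0.7]
contact_force: [-0.3, 0.8, -2.1]
width: 18.5
```

View pics/c6.png

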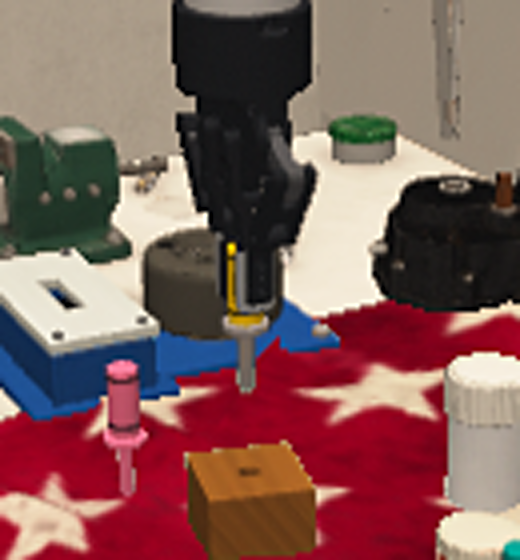

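The pin is held upright, with its tip at crop (246,388). I'll check the tip offset and see whether the first depth image hints at the hole.

Run:
```python
from h import *
d=np.load("pics/top0.npy");c=r.camera_info("top");R=np.array(c["R"]);t=np.array(c["t"])
for v in range(203,209): print(v,[int((R.T@(d[v,u]*np.array([(u-c["cx"])/c["fx"],(v-c["cy"])/c["fy"],1])-t))[2]) for u in range(180,207)])
for y in(-50,-64,-78,-92,-106):print(y,pix("top",np.array([499,y,38.]))[:2])
print(ray("side",261.5,206.5,101), "flange",ray("side",261.2,191.5,139))
print(r.observe()["tcp_pos"])
```

```text
203 [59, 61, 59, 41, 43, 37, 35, 37, 37, 34, 39, 38, 39, 32, 41, 40, 37, 35, 37, 42, 38, 33, 37, 36, 38, 63, 61]
204 [59, 65, 58, 40, 37, 40, 39, 34, 37, 36, 35, 37, 37, 41, 42, 41, 32, 22, 16, 34, 35, 40, 38, 37, 38, 56, 65]
205 [62, 63, 62, 38, 36, 34, 36, 38, 35, 40, 39, 32, 36, 39, 37, 34, 21, 17, 12, 13, 40, 40, 38, 41, 39, 57, 61]
206 [66, 63, 65, 38, 38, 42, 39, 34, 38, 38, 37, 44, 30, 45, 37, 39, 19, 13, 15, 15, 31, 42, 39, 41, 45, 60, 63]
207 [59, 62, 60, 44, 41, 39, 35, 34, 39, 42, 34, 34, 36, 43, 37, 40, 16, 14, 15, 39, 36, 39, 37, 35, 38, 58, 60]
208 [64, 63, 59, 1374, 61, 60, 63, 58, 58, 64, 59, 63, 61, 60, 56, 61, 65, 56, 58, 1374, 54, 66, 60, 62, 59, 59, 61]
-50 (np.float64(184.1989781780365), np.float64(205.81962438900013))
-64 (np.float64(189.19076209138174), np.float64(205.8382871074377))
-78 (np.float64(194.1842552406983), np.float64(205.8569562161739))
-92 (np.float64(199.17945850402532), np.float64(205.8756317184914))
-106 (np.float64(204.1763727600035), np.float64(205.89431361767515))
[ 505.21889321 -364.55988472  101.        ] flange [ 504.89840217 -364.21904141  139.        ]
[ 502.29102583 -366.44556248  154.05298321]
```

The first depth image shows the hole as a deep spot at columns 196–199. That puts it at y≈-88, about 10 mm right of the slot's middle. I'll go above it.

```bash
python3 -m crank '[{"hand":0.0,"slide":[-0.001,-0.03,0],"yaw":0},{"hand":0.0,"slide":[-0.001,-0.05,0],"yaw":0},{"hand":0.0,"slide":[-0.001,-0.05,0],"yaw":0},{"hand":0.0,"slide":[-0.0015,-0.05,0],"yaw":0},{"hand":0.0,"slide":[-0.0015,-0.05,0],"yaw":0},{"hand":0.0,"slide":[-0.001,-0.0385,0],"yaw":0},{"hand":0.0,"slide":[-0.0005,-0.01,0],"yaw":0},{"hand":0.0,"slide":[0,0,0],"yaw":0.3},{"hand":0.0,"slide":[0,0,0.02],"yaw":0},{"hand":0.0,"slide":[0,0,0.004],"yaw":0},{"hand":0.0,"slide":[0,0,0],"yaw":0},{"hand":0.0,"slide":[0,0,0],"yaw":0}]' 60
python3 - <<'E'
from h import *
im,d=r.get_image("side");p=r.observe();print(p["tcp_pos"],p["contact_force"])
o=[150,140];k=5
v=cv2.resize(im[140:230,150:270,::-1],None,fx=k,fy=k,interpolation=cv2.INTER_CUBIC)
cv2.imwrite("pics/c7.png",v)
x,y,z=p["tcp_pos"]
for n,X in(("tip",[x,y,z-54]),("flange",[x,y,z-16]),("slotmid",[498.8,-77.9,60]),("hole@cover",[498.6,-87.6,60])):
    a=pix("side",np.array(X,float))[:2];print(n,((a[0]+.5-o[0])*k,(a[1]+.5-o[1])*k))
E
```

```text
time: 6.45
tcp_pos: [499.5, -89.6, 131.5]
orientation: [180.0, -0.1, -1.1]
contact_force: [0.6, 0.8, -1.0]
width: 18.6
[499.48580936 -89.35804498 131.53244533] [ 0.34756744  0.1548182  -1.49646834]
tip (np.float64(332.1166128137959), np.float64(195.51771003866293))
flange (np.float64(329.10365283134877), np.float64(132.25573371026826))
slotmid (np.float64(324.9297322479853), np.float64(217.84272178087448))
hole@cover (np.float64(330.8897213813381), np.float64(223.48598080470865))
```

View pics/c7.png

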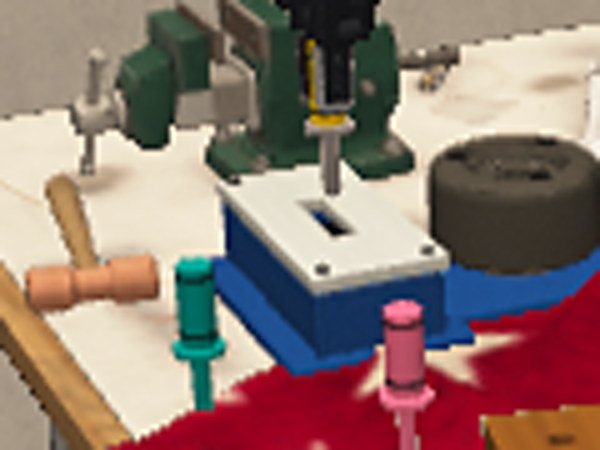

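The held tip appears at (332,192) against a predicted (332,195), and the slot centre at (327,217) against (325,218). Both agree to about 1 mm. I lower gently into the slot.

```bash
python3 -m crank '[{"hand":0.0,"slide":[0,-0.0015,0.006],"yaw":0},{"hand":0.0,"slide":[0,0,0.008],"yaw":0},{"hand":0.0,"slide":[0,0,0.004],"yaw":0},{"hand":0.0,"slide":[0,0,0.002],"yaw":0},{"hand":0.0,"slide":[0,0,0],"yaw":0}]' 60
python3 -m crank '[{"hand":0.0,"slide":[0,0,0.003],"yaw":0},{"hand":0.0,"slide":[0,0,0.003],"yaw":0},{"hand":0.0,"slide":[0,0,0],"yaw":0}]' 60
```

```text
time: 7.12
tcp_pos: [499.0, -87.4, 110.8]
orientation: [180.0, 0.0, -1.1]
contact_force: [-0.2, 1.2, -1.3]
width: 18.8
time: 7.5
tcp_pos: [498.8, -87.4, 104.7]
orientation: [180.0, 0.0, -1.1]
contact_force: [0.1, 0.4, -1.5]
width: 18.6
```

```bash
python3 -m crank '[{"hand":0.0,"slide":[0,0,0.004],"yaw":0},{"hand":0.0,"slide":[0,0,0.004],"yaw":0},{"hand":0.0,"slide":[0,0,0.001],"yaw":0},{"hand":0.0,"slide":[0,0,0],"yaw":0}]' 60
python3 -m crank '[{"hand":0.0,"slide":[0,0,0.001],"yaw":0},{"hand":0.0,"slide":[0,0,0.001],"yaw":0},{"hand":0.0,"slide":[0,0,0],"yaw":0}]' 60
python3 -m crank '[{"hand":0.0,"slide":[0,0,0.001],"yaw":0},{"hand":0.0,"slide":[0,0,0],"yaw":0}]' 60
```

```text
time: 8.0
tcp_pos: [499.0, -87.4, 95.9]
orientation: [180.0, 0.0, -1.1]
contact_force: [-0.6, -0.8, -0.5]
width: 18.1
time: 8.38
tcp_pos: [499.0, -87.4, 93.9]
orientation: [180.0, 0.0, -1.1]
contact_force: [-0.1, 0.8, -0.7]
width: 18.9
time: 8.62
tcp_pos: [499.0, -87.4, 92.9]
orientation: [180.0, 0.0, -1.1]
contact_force: [0.1, 0.0, -1.6]
width: 18.7
```

```bash
python3 -m crank '[{"hand":0.0,"slide":[0,0,0.001],"yaw":0},{"hand":0.0,"slide":[0,0,0],"yaw":0}]' 60
python3 -m crank '[{"hand":0.0,"slide":[0,0,0.0007],"yaw":0},{"hand":0.0,"slide":[0,0,0],"yaw":0}]' 60
python3 -m crank '[{"hand":0.0,"slide":[0,0,0.0007],"yaw":0},{"hand":0.0,"slide":[0,0,0],"yaw":0}]' 60
```

```text
time: 8.88
tcp_pos: [499.0, -87.4, 91.9]
orientation: [180.0, 0.0, -1.1]
contact_force: [0.1, 0.4, -0.9]
width: 18.4
time: 9.12
tcp_pos: [499.0, -87.4, 91.2]
orientation: [180.0, 0.0, -1.1]
contact_force: [-0.2, 0.4, -1.1]
width: 18.5
time: 9.38
tcp_pos: [499.0, -87.5, 90.5]
orientation: [180.0, 0.0, -1.1]
contact_force: [0.2, -0.3, -1.7]
width: 18.3
```

```bash
python3 -m crank '[{"hand":0.0,"slide":[0,0,0.0008],"yaw":0},{"hand":0.0,"slide":[0,0,0],"yaw":0}]' 60
python3 -m crank '[{"hand":0.0,"slide":[0,0,0.0008],"yaw":0},{"hand":0.0,"slide":[0,0,0],"yaw":0}]' 60
python3 -m crank '[{"hand":0.0,"slide":[0,0,0.0008],"yaw":0},{"hand":0.0,"slide":[0,0,0],"yaw":0}]' 60
```

```text
time: 9.62
tcp_pos: [499.0, -87.5, 89.7]
orientation: [180.0, 0.0, -1.1]
contact_force: [1.4, 0.3, -0.9]
width: 18.7
time: 9.88
tcp_pos: [499.0, -87.4, 88.9]
orientation: [180.0, 0.0, -1.1]
contact_force: [0.2, 1.0, -0.3]
width: 18.6
time: 10.12
tcp_pos: [499.0, -87.4, 88.1]
orientation: [180.0, 0.0, -1.1]
contact_force: [0.5, 0.1, -1.6]
width: 18.6
```

The pin is about 4 mm past bar level with no contact force, so it is in the hole. I continue gently toward home (TCP ≈ 76).

```bash
python3 -m crank '[{"hand":0.0,"slide":[0,0,0.0015],"yaw":0},{"hand":0.0,"slide":[0,0,0.0015],"yaw":0},{"hand":0.0,"slide":[0,0,0],"yaw":0}]' 60
python3 -m crank '[{"hand":0.0,"slide":[0,0,0.0015],"yaw":0},{"hand":0.0,"slide":[0,0,0.0015],"yaw":0},{"hand":0.0,"slide":[0,0,0],"yaw":0}]' 60
python3 -m crank '[{"hand":0.0,"slide":[0,0,0.0015],"yaw":0},{"hand":0.0,"slide":[0,0,0.001],"yaw":0},{"hand":0.0,"slide":[0,0,0],"yaw":0}]' 60
```

```text
time: 10.5
tcp_pos: [498.9, -87.4, 85.0]
orientation: [180.0, 0.0, -1.1]
contact_force: [-0.0, 0.6, -1.0]
width: 18.5
time: 10.88
tcp_pos: [498.9, -87.4, 82.0]
orientation: [180.0, 0.0, -1.1]
contact_force: [0.0, 0.6, -2.3]
width: 18.5
time: 11.25
tcp_pos: [499.0, -87.4, 79.6]
orientation: [180.0, 0.0, -1.1]
contact_force: [-0.4, -0.3, -1.5]
width: 18.4
```

```bash
python3 -m crank '[{"hand":0.0,"slide":[0,0,0.001],"yaw":0},{"hand":0.0,"slide":[0,0,0.001],"yaw":0},{"hand":0.0,"slide":[0,0,0],"yaw":0}]' 60
python3 -m crank '[{"hand":0.0,"slide":[0,0,0.0007],"yaw":0},{"hand":0.0,"slide":[0,0,0],"yaw":0}]' 60
python3 -m crank '[{"hand":0.0,"slide":[0,0,0.0005],"yaw":0},{"hand":0.0,"slide":[0,0,0],"yaw":0}]' 60
```

```text
time: 11.62
tcp_pos: [499.0, -87.4, 77.6]
orientation: [180.0, 0.0, -1.1]
contact_force: [0.2, 0.2, -0.3]
width: 18.7
time: 11.88
tcp_pos: [499.0, -87.4, 76.9]
orientation: [180.0, 0.0, -1.1]
contact_force: [0.1, -0.6, -1.8]
width: 18.5
time: 12.12
tcp_pos: [499.1, -87.5, 76.5]
orientation: [180.0, -0.0, -1.1]
contact_force: [-0.6, -1.0, -1.1]
width: 18.5
```

```bash
python3 -m crank '[{"hand":0.0,"slide":[0,0,0.0005],"yaw":0},{"hand":0.0,"slide":[0,0,0],"yaw":0}]' 60
python3 -m crank '[{"hand":0.0,"slide":[0,0,0.0005],"yaw":0},{"hand":0.0,"slide":[0,0,0],"yaw":0}]' 60
python3 -m crank '[{"hand":0.0,"slide":[0,0,0.0004],"yaw":0},{"hand":0.0,"slide":[0,0,0],"yaw":0}]' 60
```

```text
time: 12.38
tcp_pos: [499.1, -87.5, 76.1]
orientation: [180.0, -0.0, -1.1]
contact_force: [-1.1, 0.3, -1.0]
width: 18.5
time: 12.62
tcp_pos: [499.2, -87.5, 76.0]
orientation: [180.0, -0.0, -1.1]
contact_force: [-1.4, -0.1, 5.5]
width: 18.8
time: 12.88
tcp_pos: [499.2, -87.5, 75.9]
orientation: [180.0, -0.0, -1.1]
contact_force: [-2.7, 0.2, 7.5]
width: 18.9
```

Flange contact came at TCP 76.0, exactly the expected home height, with about 7 N. Release, back off and check.

```bash
python3 -m crank '[{"hand":0.025,"slide":[0,0,0],"yaw":0},{"hand":0.03,"slide":[0,0,0],"yaw":0},{"hand":0.04,"slide":[0,0,0],"yaw":0},{"hand":0.04,"slide":[0,0,0],"yaw":0},{"hand":0.04,"slide":[0,0,-0.01],"yaw":0},{"hand":0.04,"slide":[0,0,-0.03],"yaw":0},{"hand":0.04,"slide":[0,0,-0.05],"yaw":0},{"hand":0.04,"slide":[0,0,-0.05],"yaw":0},{"hand":0.04,"slide":[0,0,0],"yaw":0},{"hand":0.04,"slide":[0,0,0],"yaw":0}]' 60
python3 - <<'E'
from h import *
im,d=r.get_image("side");p=r.observe();print(p["tcp_pos"],p["contact_force"])
cv2.imwrite("pics/c8.png",np.vstack([cv2.resize(im[120:280,120:400,::-1],(800,457)) ]))
cv2.imwrite("pics/c9.png",cv2.resize(im[155:215,180:260,::-1],None,fx=8,fy=8,interpolation=cv2.INTER_CUBIC))
for n,X in(("handle top",[498.9,-87.6,111]),("flange bottom",[498.9,-87.6,60])):
    a=pix("side",np.array(X,float))[:2];print(n,(a[0]+.5-180)*8,(a[1]+.5-155)*8)
E
```

```text
time: 14.12
tcp_pos: [498.7, -87.4, 215.2]
orientation: [180.0, -0.0, -1.1]
contact_force: [-0.8, 0.4, -0.2]
width: 40.1
[498.17548856 -87.39592338 214.30697643] [-0.12489941 -0.65625556 -0.46837812]
handle top 283.73424281309735 102.56159049010785
flange bottom 290.2073557381516 237.43092040745228
```

View pics/c9.png

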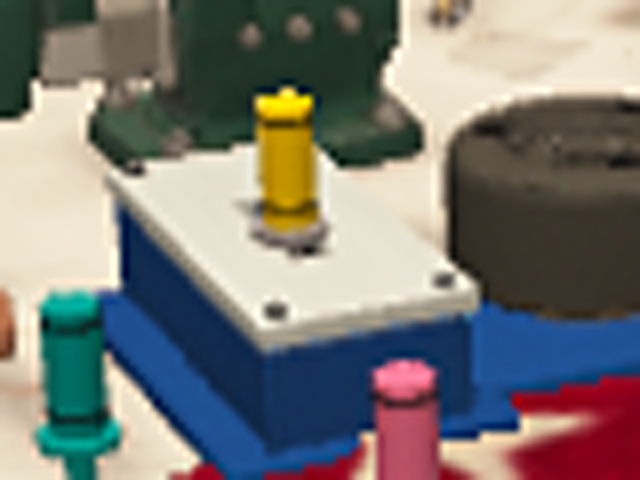

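View pics/c8.png

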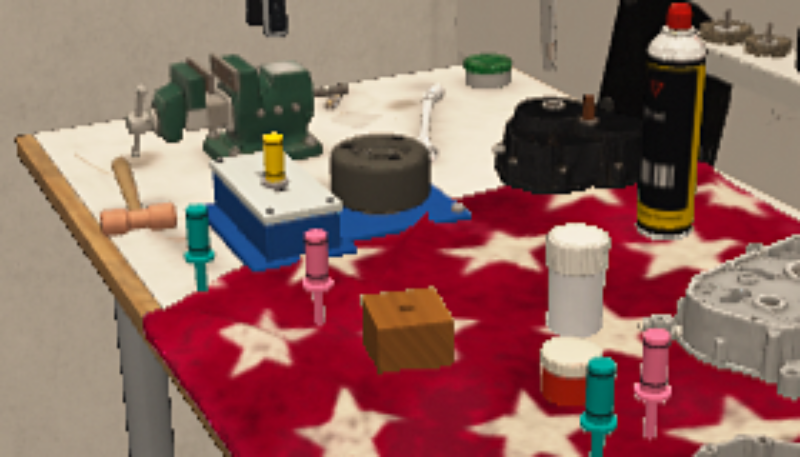

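The pin stands upright with its flange on the cover: handle top at (285,95) against a predicted (284,103), flange at (290,235) against (290,237). The bystanders are undisturbed and the gripper is clear, so I hand in.

```bash
python3 -c "
from station import r
print(r.job_done())"
```

```text
the job is handed in; nothing more can be done
None
```

The locking pin is home in the stand, with its flange flat on the cover, and I have let go. The job was handed in at about 14 s of the 38 s allowed; no verdict was reported.

**What I did:** I took the yellow pin from its rest and moved it to the slot. The first depth image showed the hole about 10 mm right of the slot's middle, so I lowered there in small steps instead of sweeping the bar. The pin passed bar level with no force above noise, so it never touched the bar.

**Last checks:**
- **Seating:** the flange met the cover at TCP z = 76.0, the height expected for home, with about 7.5 N at most.
- **Final picture:** the pin is upright, with its flange within 1 px of the predicted home position. The handle top appears about 1 px higher than predicted.
- **Surroundings:** the jar, hammer, grease pot and look-alike pins look to be where they were. I did not check the bearing in the last picture. The gripper was clear, about 140 mm above the pin.

**One disagreement:** before the grasp, the fingertips stood about 20 mm higher than the TCP reading and the 22 mm tip extent imply. I trusted the camera and lowered further before closing.

I viewed 11 pictures, one over the budget of 10.

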